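# Fetch the unset pendant block from the sprung rail

### The job

Three setter's blocks are clipped side by side on the sloping rail, and one of them still has an empty setting (an open ring, no stone in it). Pull that block off the rail against its sprung catch and lay it down gently, flat and setting upward, inside the fence of whichever of the two nests on the bench plate is free. Leave the other blocks and everything else on the bench where they are.

Things in the scene. Friction and masses are not known exactly. Their poses are not given: they have to be found in the camera images.
- block_open: Block with the empty setting: wood, 90 (x) x 56 (y) x 30 mm (z), 0.3 kg; a 10 mm steel bar across each end (bar centres x +-51, z 9; 112 mm overall). On top, centred, an open aluminium ring, 38 mm across, 7 mm high, no stone. Origin: centre of the underside, z out of the top. On the rail it is tilted 35 degrees, x pointing up the slope. Grip across the 56 mm width.
- block_set1: A block on the rail, like block_open in size and origin, but its setting is closed by a smooth white dome stone 33 mm across (top 47.5 mm above the underside). Leave it.
- block_set2: Another block on the rail, like block_open in size and origin, but its setting is closed by a smooth white dome stone 33 mm across (top 47.5 mm above the underside). Leave it.
- block_nest: A block like block_open in size and origin, but its setting is closed by a smooth white dome stone 33 mm across (top 47.5 mm above the underside). It lies flat in one of the two nests, long way along the plate's y. Leave it.
- rack: Fixed sloping rail board, 315 mm wide (y), rising 35 degrees to its +x; origin on the bench under its middle. Stations at y -105, 0, 105 mm, block origins 78 mm up. A 14 mm lip holds each lower bar; over each upper bar a sprung roller (housing 28 mm proud, 95 mm from block centre). Pull a block straight off along its z: 10 to 20 N, free after 10 mm.
- bench_plate: Plywood plate lying flat, fixed, 220 mm (x) x 156 mm (y) x 12 mm thick. Origin: centre of the underside. Carries nest_a and nest_b side by side along its x. A thin paper card lies in the free nest and may be covered.
- nest_a (a point): Centre of the floor (12 mm above the bench) of the nest in the plate's -x half; axes as the plate. Inside of the fence 122 mm along y, 66 mm along x: a block lies with its long side along y, either way round. Fence 8 mm high; its long sides are open for 90 mm in the middle, for the fingers. Free, or holds a block.
- nest_b (a point): The same for the nest at the plate's +x half, 115 mm from nest_a.
- hammer: Hammer lying on the bench, about 220 mm long along its x. Leave it.
- graver: Graver with a round wooden handle, lying, about 120 mm long along its x. Leave it.
- jar: Glass jar, 60 mm diameter, 75 mm high, standing; origin under its centre. Leave it.
- brush: Brush lying on the bench, about 190 mm long along its x. Leave it.
- flux: Amber bottle, 52 mm diameter, 100 mm high, standing; origin under its centre. Leave it.
Things that resemble listed ones, but are neither listed nor needed, are in the scene too. Leave any blue look-alike of the block_open alone.

How it is judged:
At the end, for the whole second after the job is handed in: block_open rests released in the free nest: within 10 mm of its centre, under 4 mm above its floor, tilt under 0.06 rad, long side within 0.2 rad of the nest's. Other blocks within 12 mm of their starts; hammer, graver, jar, brush, bottle within 30 mm (((horizontal distance between block_open and nest_a below 0.01 m and z of block_open in the frame of nest_a below 0.004 m) or (horizontal distance between block_open and nest_b below 0.01 m and z of block_open in the frame of nest_b below 0.004 m)) and angle between block_open's own z axis and vertical below 0.06 rad and angle between the x axis of block_open and the y axis of bench_plate, either way round below 0.2 rad and linear speed of block_open below 0.02 m/s and distance of each of block_set1, block_set2, block_nest from where it was at the start of the episode below 0.012 m and distance of each of hammer, graver, jar, brush, flux from where it was at the start of the episode below 0.03 m); the robot touches nothing.
It fails at once if another block is moved more than 20 mm from its place (distance of any of block_set1, block_set2, block_nest from where it was at the start of the episode above 0.02 m).
It fails at once if a bystander on the bench is moved more than 40 mm (distance of any of hammer, graver, jar, brush, flux from where it was at the start of the episode above 0.04 m).
It fails at once if the block is pressed or slammed onto the bench plate with more than 60 N (contact force between block_open and bench_plate above 60 N).
It fails at once if the block is let fall into the nest from more than about 20 mm instead of being set down (horizontal distance between block_open and bench_plate below 0.13 m and height (world z) of block_open above 0.03 m and contact force between block_open and the fingers below 0.1 N and linear speed of block_open above 0.15 m/s).
It also fails if it takes over 35 s, if anything falls off the work surface, if the arm or the gripper's body presses on something with over 40 N, if the wrist force passes 120 N, or if a joint passes its speed limit or range.

### The arm

A 7-joint arm with a two-finger parallel gripper is mounted at the origin on the work surface. World frame = base frame: x ahead of the robot, y to its left, z up, the work surface at z = 0. Lengths are in m, angles in rad, forces in N, time in s.
With the tool pointing down it reaches from about 0.425 to 0.975 m from the base axis. Payload 16.7 kg.
Tool frame: the origin (TCP) lies midway between the tips of the shut fingers; the grasp point (between the pads) lies 19 mm behind it; z points along the fingers, y is the line along which they close (so a half turn about z gives the same grasp; the last joint's range is limited). The gripper opens to 85 mm and grips with 20 to 120 N. Pads are 22 mm wide; open, the fingers measure 114 mm over their backs; the gripper's body (76 mm by 85 mm) begins 54 mm behind the grasp point. The pads swing forward as they close: fully open they stand 13 mm farther back than shut.
Start: joints at [1.079, 0.426, 0.074, 1.606, -0.034, 1.111, -0.067], TCP at [0.226, -0.636, 0.231] pointing down, gripper open.
Joint ranges: [-2.85, 2.85], [-0.5, 2.14], [-1.23, 1.37], [0.21, 2.46], [-1.02, 4.16], [0.16, 2.05], [-2.73, 2.73]. Speed limits (rad/s): [1.89, 1.89, 2.39, 2.39, 3.01, 3.01, 3.01].

### API

Orientations are given as a rotation vector (axis times angle).
In Python, from plant import env, grab_frame gives the robot as it stands. The module is installed in compiled form; this text tells all that it offers.
- The arm moves only by the tool drive_tool, never from a script. Its argument "steps" is a list of rows, each a list of 5 numbers: the opening, from 0 (shut) to 1 (fully open), then the shift along the world's x, y, z in units of 600 mm (1.0 is 600 mm), then the turn about the world's z in units of 45 degrees (1.0 is 45 degrees). In form: [[fingers, tx, ty, tz, spin], ...]. A call has 1 to 8 rows; each row is the pose to reach, as a shift and turn from the pose commanded when the call began; what a row does not reach only later rows make up. A row lasts 1/12 s, in which the tool goes at most 41.7 mm and 7.16 degrees, less where a joint would pass 70% of its speed; a pose out of reach is approached as far as the arm can. A call with a number of a shift or a turn outside -1 to 1 is refused whole. A call with a gripper value outside its range is refused whole. The fingers move at their own pace and stop on an object; "squeeze" is the grip in N (left out, the last holds). Time passes only in rows, so rows that repeat a pose let the fingers close. It gives the time, the measured TCP pose, the force, the opening and the grip force at its end, in the units of the state.
- env.read_state(): the state, without advancing time (a new reading comes with each control period).
- grab_frame(name): name is "scene" or "side" or "wrist"; returns a dict with "pixels" (480x640x3 uint8, red, green, blue), "fx", "fy", "cx", "cy" (pixels), "cam_to_world" (4x4, takes a point from camera to world coordinates). Camera axes: x right, y down, z forward; pixel columns grow to the right and rows downward; lengths in m; the calibration is good to about 2 mm. A picture is of the moment at which its call begins. There is no depth.
- env.sign_off(): hands the job in; it is judged then, once.
The state is a dict: "t": time; "joint_positions": joint angles; "joint_velocities": joint speeds; "effort": joint torques, N m; "eef_pos": TCP position; "tcp_rot": TCP orientation; "ft_force": force on the tool from outside, world axes, zero at the start; "wrist_torque": the same for the moment, N m; "width": opening from 0.0 (shut) to 1.0 (fully open); "gripper_force": force on a finger pad.
Only numpy, scipy, OpenCV 4.12 (cv2) and the standard library are available. Lean on these libraries where they do the work, as an engineer would, in place of code of your own. Each camera call takes 0.05 s, during which the arm holds its last target. There are 200 camera calls.

## Working session

There is one attempt and no reset: what is moved stays moved. The work goes in short steps, Python scripts to look and compute and a tool call to move; the robot and the scene stay as the last step left them, time stands still between calls to the robot, and variables do not carry over. Pictures are saved under pics/ and viewed, at most 10 in all, crops included, and the job is handed in when it is done.

Besides the shell and the picture viewer there is one more tool, called after "Request:" as a command line: name --pt "numbers of a row" for each row, then --argument value for the rest. drive_tool: Moves the arm, as the interface text tells. Shifts and turns lie within -1 to 1; 1 stands for 600 mm of shift or 45 degrees of turn. Its arguments: {"type":"object","properties":{"steps":{"type":"array","items":{"type":"array","items":{"type":"number","minimum":-1,"maximum":1}}},"squeeze":{"type":"number"}},"required":["steps"]}

```bash
mkdir -p pics; cat > h.py <<'E'
import numpy as np, cv2
from plant import env, grab_frame
def ray(f,u,v):
    T=np.array(f["cam_to_world"]); d=T[:3,:3]@np.array([(u-f["cx"])/f["fx"],(v-f["cy"])/f["fy"],1.0]); return T[:3,3],d
def onz(f,u,v,z):
    o,d=ray(f,u,v); return o+d*(z-o[2])/d[2]
def proj(f,p):
    T=np.array(f["cam_to_world"]); c=T[:3,:3].T@(np.array(p)-T[:3,3]); return np.array([f["fx"]*c[0]/c[2]+f["cx"],f["fy"]*c[1]/c[2]+f["cy"]])
def tri(f1,a,f2,b):
    o1,d1=ray(f1,*a);o2,d2=ray(f2,*b)
    d1=d1/np.linalg.norm(d1);d2=d2/np.linalg.norm(d2)
    s=np.linalg.lstsq(np.c_[d1,-d2],o2-o1,rcond=None)[0]
    p,q=o1+d1*s[0],o2+d2*s[1]; return (p+q)/2,np.linalg.norm(p-q)
def save(f,n): cv2.imwrite("pics/"+n+".png",cv2.cvtColor(f["pixels"],cv2.COLOR_RGB2BGR))
E
python3 - <<'E'
from h import *
import pickle
d={}
for n in("scene","side","wrist"):
    f=grab_frame(n);d[n]=f;save(f,n+"0");T=np.array(f["cam_to_world"]);print(n,f["fx"],T.round(3).tolist())
pickle.dump(d,open("f0.pkl","wb"))
s=env.read_state();print(s["t"],s["eef_pos"],s["tcp_rot"],s["width"])
E
```

```text
scene 600.5848836997201 [[0.808, 0.39, -0.441, 1.186], [0.589, -0.519, 0.62, -0.853], [0.013, -0.761, -0.649, 1.062], [0.0, 0.0, 0.0, 1.0]]
side 606.0079253446008 [[-0.726, -0.527, 0.442, -0.132], [-0.688, 0.572, -0.447, 0.729], [-0.017, -0.628, -0.778, 1.232], [0.0, 0.0, 0.0, 1.0]]
wrist 373.65604071410934 [[0.335, -0.892, -0.304, 0.305], [-0.942, -0.317, -0.108, -0.607], [-0.0, 0.322, -0.947, 0.373], [0.0, 0.0, 0.0, 1.0]]
0.15 [ 0.22613205 -0.63569264  0.23077622] [-3.09494589e+00 -5.34065254e-01  3.48143562e-04] 0.9994569541467903
```

View pics/scene0.png

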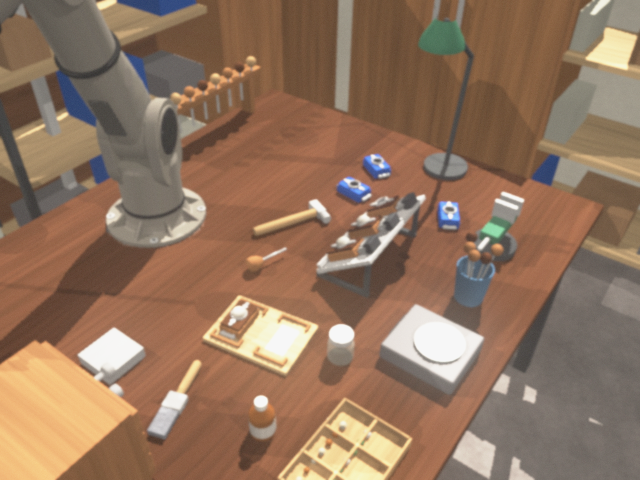

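View pics/side0.png

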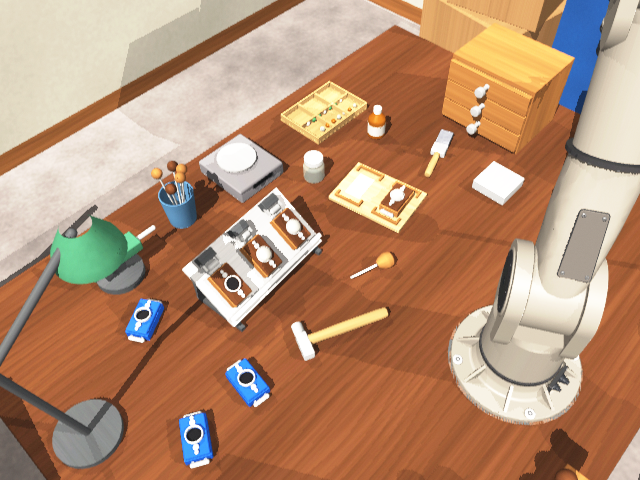

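Side view: rack blocks at about (232,284), (264,254) and (293,227). Only (232,284) shows an open ring; the other two have white domes. The blue look-alikes at (143,315), (247,382) and (194,435) must be left alone. The block in the nest is at (397,196), and the free nest is at (362,187). I'll check the choice in one close crop.

```bash
python3 - <<'E'
from h import *
import pickle
d=pickle.load(open("f0.pkl","rb"))
a=d["side"]["pixels"][180:335,175:335]; b=d["scene"]["pixels"][185:300,310:435]
c=d["side"]["pixels"][155:235,320:435]; e=d["scene"]["pixels"][290:375,195:325]
def r(x,s): return cv2.resize(x,None,fx=s,fy=s,interpolation=cv2.INTER_CUBIC)
W=np.zeros((600,800,3),np.uint8)
for im,x,y,s in((a,0,0,2.3),(b,380,0,3.0),(c,0,365,2.9),(e,380,350,2.9)):
    q=r(im,s); q=q[:600-y,:800-x]; W[y:y+q.shape[0],x:x+q.shape[1]]=q
cv2.imwrite("pics/crop.png",W[:,:,::-1])
# white blobs
for n,(x0,y0,x1,y1) in(("side",(175,155,435,335)),("scene",(195,185,435,375))):
    p=cv2.cvtColor(d[n]["pixels"],cv2.COLOR_RGB2HSV)[y0:y1,x0:x1]
    m=((p[...,1]<40)&(p[...,2]>215)).astype(np.uint8)
    k,l,st,ce=cv2.connectedComponentsWithStats(m)
    for i in range(1,k):
        if st[i,4]>25: print(n,(ce[i]+[x0,y0]).round(1),st[i])
E
```

```text
side [185.1 157.8] [  1   0  21   8 108]
side [228.7 164.3] [ 24   0  57  38 823]
side [312.  161.4] [128   0  20  16 249]
side [359.  186.6] [163  15  46  32 834]
side [396.5 194.7] [214  30  16  21 178]
side [251.1 260.8] [   7   33  140  139 4367]
side [386.3 212.7] [205  54  13   9  55]
side [292.6 226.3] [107  59  23  26 228]
side [246.6 232.9] [67 72 10 13 49]
side [263.  253.7] [ 77  86  24  27 242]
side [363.5 270.7] [175 109  27  15  89]
side [234.7 286.2] [ 49 120  21  23 123]
side [297.3 328.8] [116 167  16  13 126]
scene [198.8 207.9] [  0  10  10  24 133]
scene [420.7 197.5] [222  10   8   7  35]
scene [318.8 207.3] [115  15  19  17 140]
scene [364.8 217.4] [164  28  15   8  57]
scene [379.  244.7] [152  33  56  47 321]
scene [344.3 239.2] [144  50  12   9  61]
scene [274.2 253. ] [69 63 21 11 33]
scene [322.2 260.9] [123  71   9  10  50]
scene [240.1 310. ] [ 36 117  18  15 152]
scene [415.1 335.9] [ 189  120   51   68 1953]
scene [272.9 314.8] [ 74 127   8   6  28]
scene [232.  320.9] [ 34 133   7   7  33]
scene [282.1 339.3] [  57  135   57   41 1312]
scene [341.  333.6] [134 139  25  20 390]
```

View pics/crop.png

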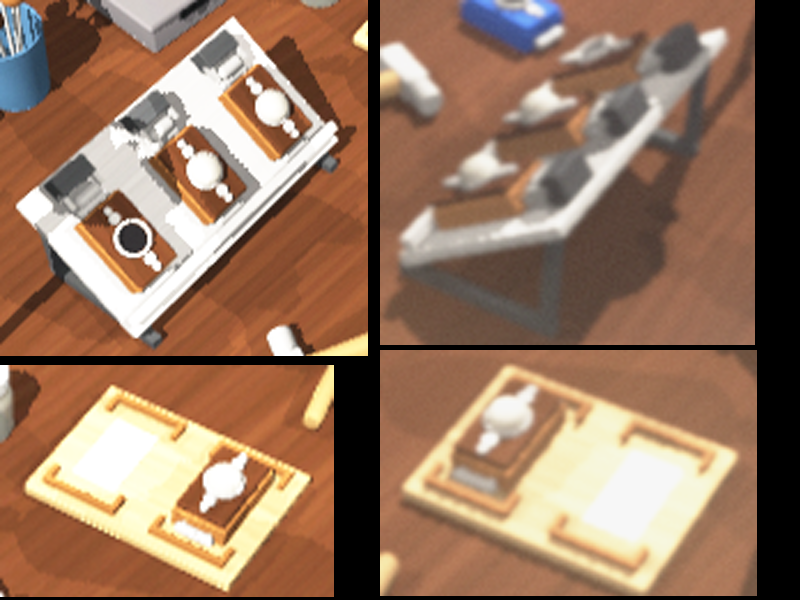

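The crop confirms the open ring at side (232,283). The other two rail blocks carry domes. The right-hand nest in the scene view, with the white card at (282,339), is free.

```bash
python3 - <<'E'
from h import *
import pickle
d=pickle.load(open("f0.pkl","rb")); A,B=d["side"],d["scene"]
for n,a,b in(("set",(293,226.5),(343.3,241)),("set",(264,254),(363.3,219)),("ring",(232.5,283.5),(383.3,201))):
    p,g=tri(A,a,B,b);print(n,p.round(4),g.round(4), "side onz",onz(A,*a,p[2]).round(3))
for f,c in((A,[(358.6,162.9),(426.9,194),(398.6,231.9),(329.3,198.1)]),(B,[(284.7,373.4),(202.9,340.7),(238.1,295.9),(318.1,326.2)])):
    q=np.array([onz(f,*x,.012)[:2] for x in c]);print("plate",q.round(3).tolist(),q.mean(0).round(4),[np.linalg.norm(q[i]-q[i-1]).round(3) for i in range(4)], cv2.minAreaRect(q.astype(np.float32)*1000))
print("card",onz(A,359,186.6,.012),onz(B,282.1,339.3,.012))
print("jar",onz(A,313.5,157,.075),onz(B,341,333,.075))
E
```

```text
set [0.5662 0.1213 0.1079] 0.0026 side onz [0.565 0.121 0.108]
set [0.5574 0.2256 0.1086] 0.0038 side onz [0.556 0.225 0.109]
ring [0.5535 0.329  0.1044] 0.0074 side onz [0.55  0.327 0.104]
plate [[0.653, -0.222], [0.438, -0.258], [0.411, -0.103], [0.623, -0.068]] [ 0.5313 -0.1627] [np.float64(0.157), np.float64(0.218), np.float64(0.157), np.float64(0.214)] ((532.1594848632812, -162.6470184326172), (218.4949951171875, 157.31202697753906), 9.462203025817871)
plate [[0.657, -0.228], [0.45, -0.267], [0.417, -0.111], [0.634, -0.074]] [ 0.5395 -0.1701] [np.float64(0.156), np.float64(0.211), np.float64(0.159), np.float64(0.22)] ((539.0020751953125, -171.0343017578125), (220.1304473876953, 159.0958251953125), 9.697535514831543)
card [ 0.59148717 -0.15395044  0.012     ] [ 0.59173387 -0.15589184  0.012     ]
jar [ 0.71775104 -0.10750018  0.075     ] [ 0.7189213 -0.1070141  0.075    ]
```

Request:
drive_tool --pt "1 0.35 0.35 0.2 1" --pt "1 0.35 0.35 0.2 1" --pt "1 0.35 0.35 0.2 1" --pt "1 0.35 0.35 0.2 1" --pt "1 0.35 0.35 0.2 1" --pt "1 0.35 0.35 0.2 1" --pt "1 0.35 0.35 0.2 1" --pt "1 0.35 0.35 0.2 1" --squeeze 100

```text
t: 0.82
eef_pos: [0.4388, -0.4229, 0.3528]
tcp_rot: [2.65, 1.686, 0.002]
ft_force: [0.6, -0.1, 0.1]
width: 1.003
gripper_force: 0.0
```

```bash
python3 - <<'E'
from h import *
import pickle
d=pickle.load(open("f0.pkl","rb")); A,B=d["side"],d["scene"]
print("lamp head",tri(A,(90,250),B,(443,32)),"base",onz(A,88,432,.02),"pot",onz(A,178,190,.08))
s=env.read_state();print(s["t"],s["eef_pos"],s["tcp_rot"],s["joint_positions"])
E
```

```text
lamp head (array([0.53989496, 0.57608776, 0.48607242]), np.float64(0.01767486626532213)) base [0.54345793 0.73911338 0.02      ] pot [0.88931403 0.22163606 0.08      ]
0.8167 [ 0.43883726 -0.42289854  0.35284279] [2.65010919e+00 1.68565889e+00 1.88550560e-03] [ 0.81318556  0.24442372 -0.18648762  1.59302122  0.04563492  1.30729459
  0.18252397]
```

Request:
drive_tool --pt "1 0.17 0.5 0 1" --pt "1 0.17 0.5 0 1" --pt "1 0.17 0.5 0 1" --pt "1 0.17 0.5 0 1" --pt "1 0.17 0.5 0 1" --pt "1 0.17 0.5 0 1" --pt "1 0.17 0.5 0 1" --pt "1 0.17 0.5 0 1"

```text
t: 1.48
eef_pos: [0.539, -0.1213, 0.3515]
tcp_rot: [-1.803, -2.573, -0.001]
ft_force: [0.9, -0.5, -0.5]
width: 1.005
gripper_force: 0.0
```

Request:
drive_tool --pt "1 0 0.53 0 1" --pt "1 0 0.53 0 1" --pt "1 0 0.53 0 1" --pt "1 0 0.53 0 1" --pt "1 0 0.53 0 1" --pt "1 0 0.53 0 1" --pt "1 0 0.53 0 1" --pt "1 0 0.53 0 1"

```text
t: 2.15
eef_pos: [0.5371, 0.1963, 0.3514]
tcp_rot: [-0.682, -3.066, -0.002]
ft_force: [-0.8, -0.1, 0.6]
width: 0.997
gripper_force: 0.0
```

Request:
drive_tool --pt "1 0 0.2 -0.1 0.65" --pt "1 0 0.2 -0.1 0.65" --pt "1 0 0.2 -0.1 0.65" --pt "1 0 0.2 -0.1 0.65" --pt "1 0 0.2 -0.1 0.65" --pt "1 0 0.2 -0.1 0.65"

```text
t: 2.65
eef_pos: [0.5379, 0.3122, 0.2907]
tcp_rot: [0.104, -3.138, 0.0]
ft_force: [1.7, -0.9, -1.0]
width: 0.997
gripper_force: 0.0
```

```bash
python3 - <<'E'
from h import *
import pickle
f=grab_frame("wrist");save(f,"w1");pickle.dump(f,open("w1.pkl","wb"))
s=env.read_state();print(s["t"],s["eef_pos"],s["tcp_rot"],s["joint_positions"])
# predicted pixels of ring and set-dome for check
for p in((.552,.328,.108),(.557,.2255,.1086)): print(proj(f,p))
R=cv2.Rodrigues(np.array(s["tcp_rot"]))[0];print("tool y deg",np.degrees(np.arctan2(R[1,1],R[0,1])))
E
```

```text
2.7 [0.53852866 0.3113458  0.29125133] [ 9.91455320e-02 -3.13968162e+00  5.57914770e-04] [ 0.01539635  0.41025754 -0.85386912  1.61872823  0.3212426   1.26061061
  0.7371869 ]
[339.57450393 231.73123984]
[226.27802064 230.00408556]
tool y deg 93.61739798553086
```

View pics/w1.png

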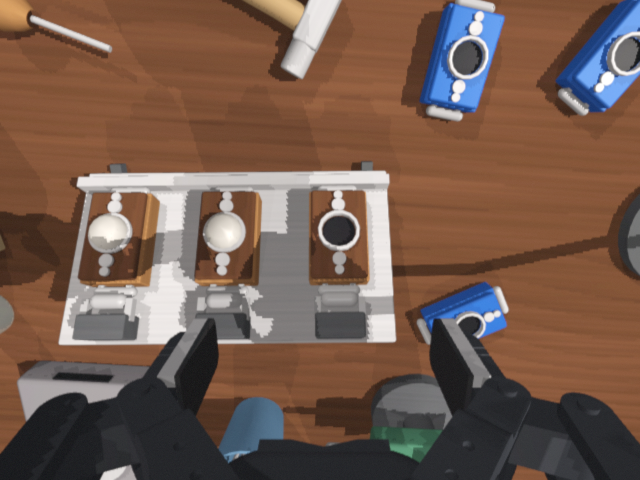

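The wrist view shows the open ring at (339,231), right on the triangulated prediction, and the rail runs level in the image (lip v≈180), so the yaw is good. The two domes are at (110,233) and (224,232), and the blue look-alikes lie off the rail.

Request:
drive_tool --pt "1 0.048 0.029 0 0" --pt "1 0.048 0.029 -0.07 0" --pt "1 0.048 0.029 -0.14 0" --pt "1 0.048 0.029 -0.2 0" --pt "1 0.048 0.029 -0.25 0" --pt "1 0.048 0.029 -0.25 0"

```text
t: 3.2
eef_pos: [0.5658, 0.3257, 0.1362]
tcp_rot: [0.097, -3.134, 0.007]
ft_force: [0.2, -0.8, -0.3]
width: 0.999
gripper_force: 0.0
```

```bash
python3 - <<'E'
from h import *
f=grab_frame("wrist");save(f,"w2")
s=env.read_state();print(s["t"],s["eef_pos"],s["tcp_rot"])
E
```

```text
3.25 [0.56673973 0.32709967 0.13973421] [ 0.09858786 -3.13697212  0.00404858]
```

View pics/w2.png

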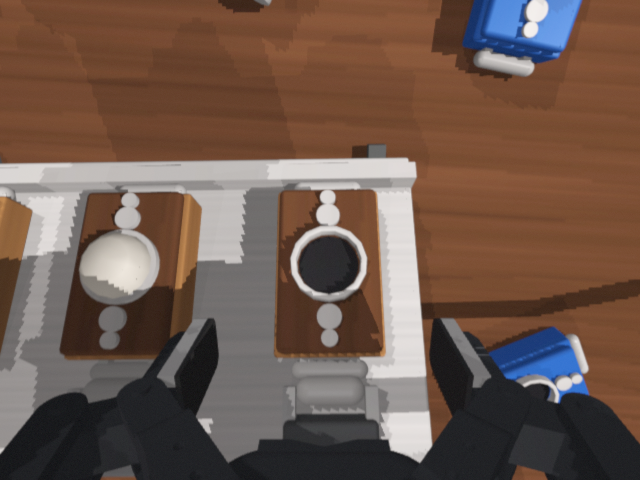

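The ring at (329,263) sits about 3 mm right of the finger midline at (324). I'll correct for that and descend in gentle steps.

Request:
drive_tool --pt "1 0 0.005 -0.02 0" --pt "1 0 0.005 -0.04 0" --pt "1 0 0.005 -0.06 0" --pt "1 0 0.005 -0.08 0" --pt "1 0 0.005 -0.09 0" --pt "1 0 0.005 -0.1 0" --pt "1 0 0.005 -0.1 0"

```text
t: 3.83
eef_pos: [0.5666, 0.3322, 0.0801]
tcp_rot: [0.105, -3.139, 0.001]
ft_force: [0.2, -0.3, -0.2]
width: 1.0
gripper_force: 0.0
```

Request:
drive_tool --pt "0.6 0 0 0 0" --pt "0 0 0 0 0" --pt "0 0 0 0 0" --pt "0 0 0 0 0" --pt "0 0 0 0 0" --pt "0 0 0 0 0" --squeeze 120

```text
t: 4.33
eef_pos: [0.5676, 0.3323, 0.0829]
tcp_rot: [-0.104, 3.138, -0.001]
ft_force: [-3.3, -5.3, 14.3]
width: 0.627
gripper_force: 126.1
```

Request:
drive_tool --pt "0 -0.004 0 0.006 0" --pt "0 -0.008 -0.001 0.012 0" --pt "0 -0.012 -0.001 0.018 0" --pt "0 -0.017 -0.001 0.024 0" --pt "0 -0.021 -0.001 0.03 0" --pt "0 -0.025 -0.002 0.036 0" --pt "0 -0.032 -0.002 0.045 0" --pt "0 -0.038 -0.002 0.055 0"

```text
t: 5.0
eef_pos: [0.5438, 0.3312, 0.1148]
tcp_rot: [0.105, -3.14, 0.0]
ft_force: [-0.6, 0.1, -3.0]
width: 0.627
gripper_force: 127.1
```

```bash
python3 - <<'E'
from h import *
f=grab_frame("wrist");g=grab_frame("side")
a=f["pixels"][100:480,80:520];b=cv2.resize(g["pixels"][150:330,170:350],(360,360),interpolation=cv2.INTER_CUBIC)
W=np.zeros((380,800,3),np.uint8);W[:380,:440]=a;W[:360,440:]=b
cv2.imwrite("pics/pull.png",W[:,:,::-1])
s=env.read_state();print(s["t"],s["eef_pos"],s["ft_force"],s["wrist_torque"],s["gripper_force"])
E
```

```text
5.1 [0.54396058 0.33184893 0.11565836] [ 1.2782163   1.25239995 -3.53327344] [-0.02708201 -0.02073079  0.01689203] 127.31010921299458
```

View pics/pull.png

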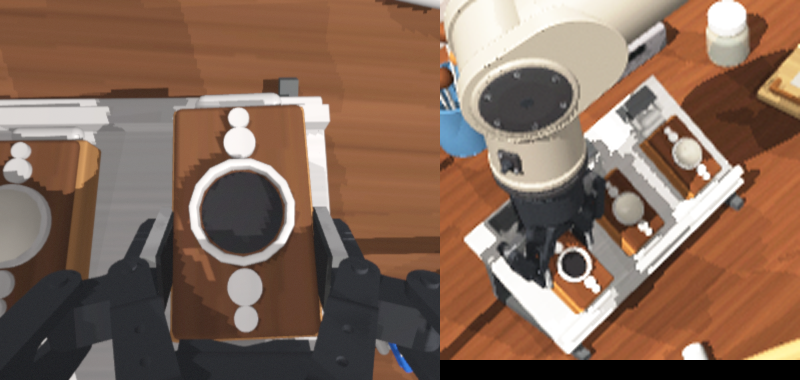

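The block is off the rail (3.5 N of weight on the wrist). Its ring is at crop (241,210), held between the pads, and the neighbours look unmoved. Next I'll lift it and carry it over to the nest.

Request:
drive_tool --pt "0 -0.01 0 0.05 0" --pt "0 -0.01 0 0.11 0" --pt "0 -0.01 0 0.17 0" --pt "0 -0.01 -0.04 0.22 0" --pt "0 0 -0.09 0.22 -0.1" --pt "0 0 -0.14 0.22 -0.2" --pt "0 0.01 -0.19 0.22 -0.3" --pt "0 0.01 -0.24 0.22 -0.4"

```text
t: 5.77
eef_pos: [0.5508, 0.1856, 0.2465]
tcp_rot: [0.394, 3.116, 0.0]
ft_force: [0.4, -0.7, -4.4]
width: 0.627
gripper_force: 127.9
```

Request:
drive_tool --pt "0 0.01 -0.05 0 -0.13" --pt "0 0.02 -0.1 0 -0.27" --pt "0 0.03 -0.16 0 -0.4" --pt "0 0.035 -0.22 0 -0.54" --pt "0 0.04 -0.28 0 -0.67" --pt "0 0.045 -0.34 0 -0.8" --pt "0 0.05 -0.4 0 -0.9" --pt "0 0.055 -0.43 0 -1"

```text
t: 6.43
eef_pos: [0.5829, -0.0759, 0.2462]
tcp_rot: [1.562, 2.725, -0.003]
ft_force: [1.1, -0.9, -3.8]
width: 0.627
gripper_force: 127.9
```

Request:
drive_tool --pt "0 0 -0.05 0 -0.13" --pt "0 0 -0.1 0 -0.27" --pt "0 0 -0.12 0 -0.4" --pt "0 0 -0.12 0 -0.47" --pt "0 0 -0.12 0 -0.47" --pt "0 0 -0.12 0 -0.47"

```text
t: 6.93
eef_pos: [0.5832, -0.1422, 0.2463]
tcp_rot: [-2.023, -2.403, -0.0]
ft_force: [0.4, -0.7, -4.9]
width: 0.627
gripper_force: 127.8
```

```bash
python3 - <<'E'
from h import *
f=grab_frame("wrist");g=grab_frame("side");h=grab_frame("scene")
c=proj(g,(.59,-.146,.15)).astype(int);k=proj(h,(.59,-.146,.15)).astype(int);print(c,k)
W=np.zeros((600,800,3),np.uint8);W[:360,:480]=cv2.resize(f["pixels"],(480,360))
def cr(im,c): 
    x,y=max(c[0]-60,0),max(c[1]-60,0); return cv2.resize(im[y:y+120,x:x+120],(300,300),interpolation=cv2.INTER_CUBIC)
W[:300,490:790]=cr(g["pixels"],c);W[300:,490:790]=cr(h["pixels"],k)
cv2.imwrite("pics/over.png",W[:,:,::-1])
s=env.read_state();print(s["t"],s["eef_pos"],s["ft_force"],s["joint_positions"])
R=cv2.Rodrigues(np.array(s["tcp_rot"]))[0];print("tool y deg",np.degrees(np.arctan2(R[1,1],R[0,1])))
print("nest proj", proj(f,(.592,-.156,.012)), "plate corners",[proj(f,(*(np.array([.535,-.166])+np.array([[.986,-.167],[.167,.986]])@np.array(q)),.012)).round() for q in((.11,.078),(.11,-.078),(-.11,.078))])
E
```

```text
[359 151] [282 293]
7.0833 [ 0.58330454 -0.14191712  0.24635741] [ 0.33127916  0.0128524  -3.32563018] [ 0.48704717  0.32473005 -0.4424381   1.73920713  0.15278678  1.11168478
  0.16884599]
tool y deg 9.852088173888584
nest proj [329.25713641 217.66239135] plate corners [array([384., 140.]), array([376., 286.]), array([157., 140.])]
```

View pics/over.png

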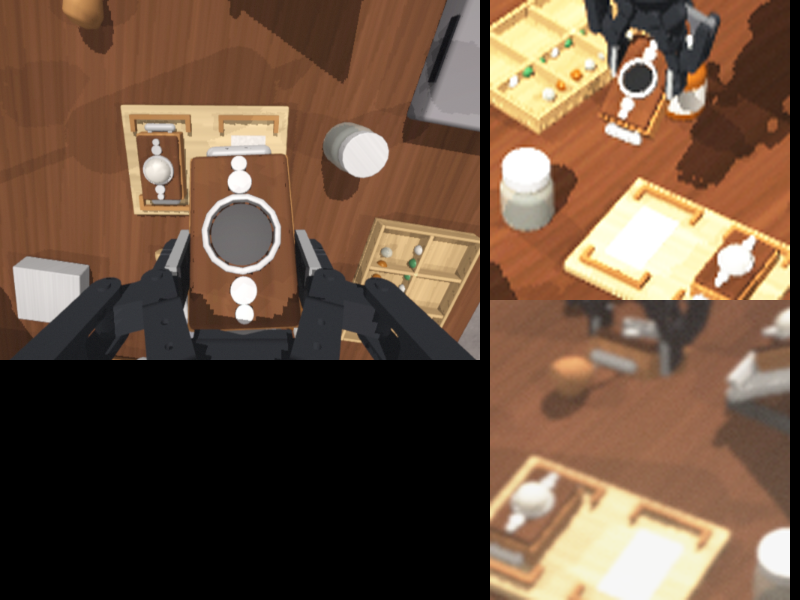

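The wrist view shows the plate with its corners at about (384,142) full scale, matching the prediction within 2 mm. The block is still tilted, low end toward plate +y, and hangs over the free nest. I'll descend to just above the floor.

Request:
drive_tool --pt "0 0.011 -0.007 -0.03 0" --pt "0 0.011 -0.007 -0.08 0" --pt "0 0.011 -0.007 -0.13 0" --pt "0 0.011 -0.007 -0.18 0" --pt "0 0.011 -0.007 -0.23 0" --pt "0 0.011 -0.007 -0.27 0" --pt "0 0.011 -0.007 -0.3 0" --pt "0 0.011 -0.007 -0.31 0"

```text
t: 7.75
eef_pos: [0.5884, -0.1461, 0.0575]
tcp_rot: [-2.021, -2.4, 0.002]
ft_force: [0.0, 0.5, -4.4]
width: 0.625
gripper_force: 127.6
```

Request:
drive_tool --pt "0 0 0 -0.004 0" --pt "0 0 0 -0.008 0" --pt "0 0 0 -0.008 0" --squeeze 25

```text
t: 8.0
eef_pos: [0.5905, -0.1469, 0.0564]
tcp_rot: [2.025, 2.401, 0.001]
ft_force: [-0.2, -0.0, -3.5]
width: 0.628
gripper_force: 127.6
```

```bash
python3 - <<'E'
from h import *
f=grab_frame("wrist");g=grab_frame("side");h=grab_frame("scene")
c=proj(g,(.592,-.156,.03)).astype(int);k=proj(h,(.592,-.156,.03)).astype(int)
W=np.zeros((600,800,3),np.uint8);W[:360,:480]=cv2.resize(f["pixels"],(480,360))
def cr(im,c): 
    x,y=max(c[0]-50,0),max(c[1]-50,0); return cv2.resize(im[y:y+100,x:x+100],(300,300),interpolation=cv2.INTER_CUBIC)
W[:300,490:790]=cr(g["pixels"],c);W[300:,490:790]=cr(h["pixels"],k)
cv2.imwrite("pics/low.png",W[:,:,::-1])
s=env.read_state();print(s["t"],s["eef_pos"],s["ft_force"],s["wrist_torque"],s["gripper_force"])
E
```

```text
8.15 [ 0.59043    -0.14705199  0.05660926] [ 0.62964876  0.78600002 -3.31346958] [-0.00616564  0.06600407  0.00548795] 127.60192198678851
```

View pics/low.png

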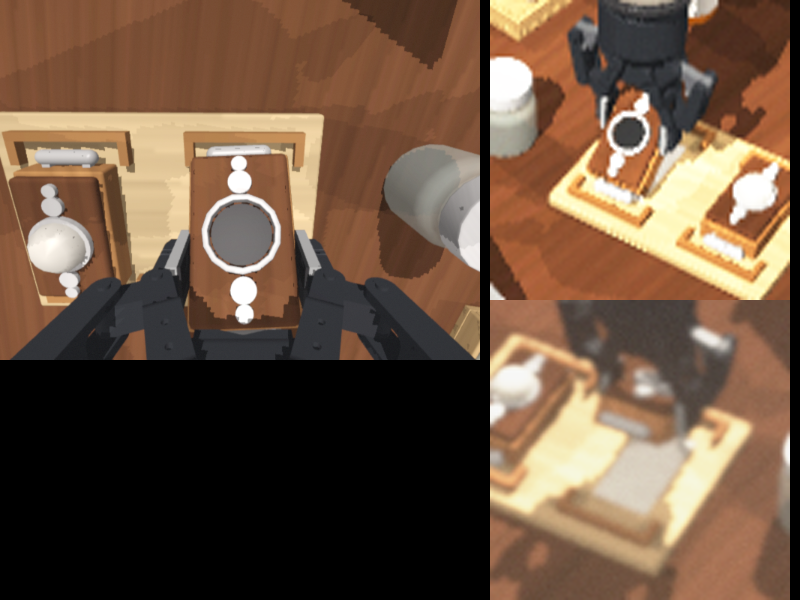

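The low bar at display (240,152) is just inside the nest's end fence (v≈138). The fence centre at u≈245 puts the nest about 3 mm further to +x. Grip force still reads 127 N, so the new squeeze has not taken effect. I'll retry it while nudging the block over.

Request:
drive_tool --pt "0.63 0.004 -0.003 0 0" --pt "0.6 0.004 -0.003 0 0" --pt "0.5 0.004 -0.003 0 0" --squeeze 25

```text
t: 8.4
eef_pos: [0.5925, -0.149, 0.0558]
tcp_rot: [2.026, 2.4, 0.0]
ft_force: [0.1, -0.3, -4.4]
width: 0.627
gripper_force: 127.6
```

Request:
drive_tool --pt "0.5 0 0 -0.004 0" --pt "0.5 0 0 -0.008 0" --pt "0.5 0 0 -0.012 0"

```text
t: 8.65
eef_pos: [0.5921, -0.1487, 0.048]
tcp_rot: [-2.026, -2.401, 0.0]
ft_force: [0.3, -0.0, -4.0]
width: 0.623
gripper_force: 127.6
```

Request:
drive_tool --pt "0.5 0 0 -0.003 0" --pt "0.5 0 0 -0.005 0" --pt "0.5 0 0 -0.007 0"

```text
t: 8.9
eef_pos: [0.5922, -0.1487, 0.0438]
tcp_rot: [-2.026, -2.401, 0.0]
ft_force: [-0.4, -1.1, -2.9]
width: 0.626
gripper_force: 127.7
```

Request:
drive_tool --pt "0.5 0 -0.002 -0.002 0" --pt "0.5 0 -0.004 -0.004 0"

```text
t: 9.07
eef_pos: [0.5924, -0.1503, 0.042]
tcp_rot: [-2.025, -2.401, -0.001]
ft_force: [-3.8, 7.4, 9.2]
width: 0.623
gripper_force: 128.8
```

Request:
drive_tool --pt "0.5 0 -0.002 -0.002 0" --pt "0.5 0.001 -0.004 -0.004 0"

```text
t: 9.23
eef_pos: [0.5931, -0.1525, 0.0399]
tcp_rot: [-2.025, -2.402, -0.002]
ft_force: [-5.7, 7.4, 11.7]
width: 0.625
gripper_force: 127.2
```

Contact force has levelled off at about 15 N, so the block is pivoting in the pads. I'll carry on along the arc.

Request:
drive_tool --pt "0.5 0 -0.002 -0.003 0" --pt "0.5 0.001 -0.004 -0.006 0" --pt "0.5 0.001 -0.006 -0.009 0"

```text
t: 9.48
eef_pos: [0.5945, -0.1566, 0.0351]
tcp_rot: [2.025, 2.4, 0.002]
ft_force: [-1.9, 3.4, 17.3]
width: 0.63
gripper_force: 127.9
```

Request:
drive_tool --pt "0.5 0 -0.002 -0.003 0" --pt "0.5 0.001 -0.004 -0.006 0" --pt "0.5 0.001 -0.006 -0.009 0"

```text
t: 9.73
eef_pos: [0.5956, -0.1603, 0.03]
tcp_rot: [2.025, 2.4, 0.003]
ft_force: [-1.4, 6.6, 8.6]
width: 0.629
gripper_force: 128.3
```

Request:
drive_tool --pt "0.5 0 -0.002 -0.003 0" --pt "0.5 0 -0.003 -0.006 0" --pt "0.5 0 -0.005 -0.009 0"

```text
t: 9.98
eef_pos: [0.5964, -0.1633, 0.0249]
tcp_rot: [2.024, 2.398, 0.005]
ft_force: [5.3, 5.1, 15.5]
width: 0.625
gripper_force: 130.0
```

```bash
python3 - <<'E'
from h import *
f=grab_frame("wrist");g=grab_frame("side");h=grab_frame("scene")
c=proj(g,(.592,-.156,.03)).astype(int);k=proj(h,(.592,-.156,.03)).astype(int)
W=np.zeros((600,800,3),np.uint8);W[:360,:480]=cv2.resize(f["pixels"],(480,360))
def cr(im,c): 
    x,y=max(c[0]-50,0),max(c[1]-50,0); return cv2.resize(im[y:y+100,x:x+100],(300,300),interpolation=cv2.INTER_CUBIC)
W[:300,490:790]=cr(g["pixels"],c);W[300:,490:790]=cr(h["pixels"],k)
cv2.imwrite("pics/low2.png",W[:,:,::-1])
s=env.read_state();print(s["t"],s["eef_pos"],s["ft_force"],s["wrist_torque"],s["gripper_force"])
E
```

```text
10.1333 [ 0.59642771 -0.16332872  0.02488542] [ 1.77786059  2.96153813 16.89464129] [ 1.62875785 -0.2924271  -0.17692046] 130.24256229400635
```

View pics/low2.png

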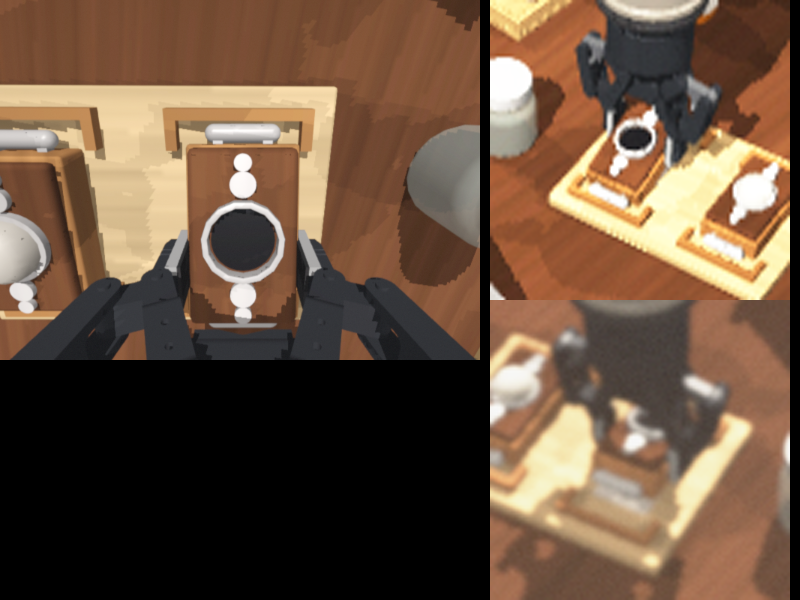

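The block is flattening with its low bar at (243,133), inside the end fence. It is about 2 mm too far to +x. I'll finish pressing it down.

Request:
drive_tool --pt "0.5 -0.001 -0.001 -0.003 0" --pt "0.5 -0.002 -0.002 -0.006 0" --pt "0.5 -0.003 -0.004 -0.009 0"

```text
t: 10.38
eef_pos: [0.5958, -0.166, 0.02]
tcp_rot: [2.023, 2.397, 0.007]
ft_force: [5.0, 2.5, 12.5]
width: 0.626
gripper_force: 131.0
```

Request:
drive_tool --pt "0.5 0 -0.001 -0.003 0" --pt "0.5 0 -0.002 -0.005 0"

```text
t: 10.55
eef_pos: [0.5957, -0.1673, 0.0169]
tcp_rot: [2.023, 2.397, 0.006]
ft_force: [4.5, 2.4, 22.8]
width: 0.629
gripper_force: 132.1
```

Request:
drive_tool --pt "0.5 0 0 -0.002 0"

```text
t: 10.63
eef_pos: [0.5955, -0.1678, 0.0157]
tcp_rot: [2.023, 2.396, 0.005]
ft_force: [8.7, -1.1, 14.8]
width: 0.624
gripper_force: 131.8
```

Still pivoting (14.8 N), so a little further.

Request:
drive_tool --pt "0.5 0 0 -0.002 0" --pt "0.5 0 0 -0.003 0"

```text
t: 10.8
eef_pos: [0.5954, -0.1683, 0.0138]
tcp_rot: [2.023, 2.396, 0.005]
ft_force: [8.5, -4.0, 10.8]
width: 0.626
gripper_force: 131.7
```

Request:
drive_tool --pt "0.5 0 0 -0.002 0" --pt "0.5 0 0 -0.003 0"

```text
t: 10.97
eef_pos: [0.5956, -0.1686, 0.0125]
tcp_rot: [2.024, 2.395, 0.004]
ft_force: [3.1, -5.8, 28.7]
width: 0.628
gripper_force: 133.5
```

Request:
drive_tool --pt "0.7 0 0 0 0" --pt "0.8 0 0 0 0" --pt "1 0 0 0 0" --pt "1 0 0 0 0" --pt "1 0 0 0 0" --pt "1 0 0 0 0"

```text
t: 11.47
eef_pos: [0.5921, -0.1673, 0.0098]
tcp_rot: [-2.026, -2.401, 0.0]
ft_force: [1.1, 0.5, -0.8]
width: 0.998
gripper_force: 0.0
```

Request:
drive_tool --pt "1 0 0 0.01 0" --pt "1 0 0 0.03 0" --pt "1 0 0 0.07 0" --pt "1 0 0 0.13 0" --pt "1 0 0 0.2 0" --pt "1 0 0 0.26 0" --pt "1 0 0 0.32 0" --pt "1 0 0 0.32 0"

```text
t: 12.13
eef_pos: [0.5953, -0.1676, 0.2106]
tcp_rot: [2.02, 2.394, 0.007]
ft_force: [1.2, -0.1, 1.0]
width: 1.003
gripper_force: 0.0
```

```bash
python3 - <<'E'
from h import *
f=grab_frame("wrist");g=grab_frame("side");h=grab_frame("scene")
c=proj(g,(.54,-.166,.03)).astype(int);k=proj(h,(.54,-.166,.03)).astype(int)
W=np.zeros((600,800,3),np.uint8);W[:360,:480]=cv2.resize(f["pixels"],(480,360))
def cr(im,c): 
    x,y=max(c[0]-60,0),max(c[1]-60,0); return cv2.resize(im[y:y+120,x:x+120],(300,300),interpolation=cv2.INTER_CUBIC)
W[:300,490:790]=cr(g["pixels"],c);W[300:,490:790]=cr(h["pixels"],k)
W[360:,:480]=cv2.resize(g["pixels"][180:340,170:490],(480,240))
cv2.imwrite("pics/end.png",W[:,:,::-1])
s=env.read_state();print(s["t"],s["eef_pos"],s["ft_force"])
print("nest",proj(f,(.592,-.156,.049))*.75)
E
```

```text
12.2833 [ 0.59215561 -0.16737734  0.2030004 ] [ 0.61925401  0.16299708 -0.10770281]
nest [239.85960402 155.658591  ]
```

View pics/end.png

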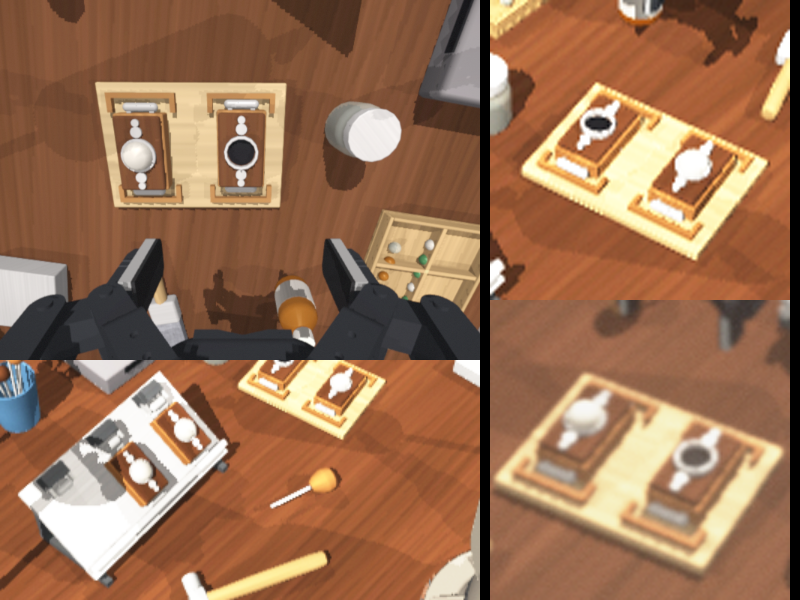

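The block lies flat in the free nest: ring at (241,153) against a predicted nest centre of (240,156), both bars inside the fence. Everything else looks unmoved, so I'm handing in.

```bash
python3 -c "
from plant import env
print(env.sign_off())"
```

```text
the job is handed in; nothing more can be done
None
```

The open-ring block was pulled off the rail, set down flat and released in the free nest at about 12 s of robot time, and the job is handed in; sign-off returned no verdict, but the last picture shows it centred within about 2 mm and nothing else visibly moved.

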